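# Load the drying crate with freshly oiled furniture feet

## Robot

A 7-joint arm with a two-finger parallel gripper is mounted at the origin on the work surface. World frame = base frame: x ahead of the robot, y to its left, z up, the work surface at z = 0. Lengths are in m, angles in rad, forces in N, time in s.
With the tool pointing down it reaches from about 0.4 to 0.85 m from the base axis. Payload 10.4 kg.
Tool frame: the origin (TCP) lies midway between the tips of the shut fingers; the grasp point (between the pads) lies 19 mm behind it; z points along the fingers, y is the line along which they close (so a half turn about z gives the same grasp; the last joint's range is limited). The gripper opens to 85 mm and grips with 20 to 120 N. Pads are 22 mm wide; open, the fingers measure 114 mm over their backs; the gripper's body (76 mm by 85 mm) begins 54 mm behind the grasp point. The pads swing forward as they close: fully open they stand 13 mm farther back than shut.
Start: joints at [1.289, 0.332, -0.065, 1.46, 0.022, 1.35, -0.088], TCP at [0.16, -0.604, 0.199] pointing down, gripper open.
Joint ranges: [-2.6, 2.6], [-0.5, 2.12], [-1.47, 1.34], [0.16, 2.42], [-1.27, 4.41], [0.06, 2.06], [-2.6, 2.6]. Speed limits (rad/s): [2.22, 2.22, 2.79, 2.79, 3.14, 3.14, 3.14].

## Interface

Orientations are given as a unit quaternion [x, y, z, w].
In Python, from workcell import get_obs, camera, camera_params, hand_in gives the robot as it stands.
- The arm moves only by the tool carry_out, never from a script. Its argument "commands" is a list that holds one entry, the list of rows, each a list of 6 numbers: the shift along the tool's x, y, z in units of 40 mm (1.0 is 40 mm), then the turn, a rotation vector about the tool's x, y, z in units of 6 degrees (1.0 is 6 degrees). In form: [[[x, y, z, ax, ay, az], ...]]. A call has 1 to 20 rows; each row shifts and turns the commanded pose from where the row before left it, along the tool's axes as they then stand; what a row does not reach is not made up. A row lasts 1/12 s, in which the tool goes at most 41.7 mm and 7.16 degrees, less where a joint would pass 70% of its speed; a pose out of reach is approached as far as the arm can. A call is refused whole if a number of a shift passes 1 or a number of a turn 1, either way. A call with a gripper value outside its range is refused whole. "hand" is the closure, from -1 (fully open) to 1 (shut), set as the call begins (left out, the last holds). The fingers move at their own pace and stop on an object; "force" is the grip in N (left out, the last holds). Time passes only in rows, so rows that do not move let the fingers close. It gives the time, the measured TCP pose, the force, the opening and the grip force at its end, in the units of the state.
- get_obs(): the state, without advancing time (a new reading comes with each control period).
- camera(name): name is "scene" or "top" or "wrist"; returns the picture (384x512x3 uint8, red, green, blue); there is no depth.
- camera_params(name): a dict with "mtx" (3x3 intrinsics, pixels), "R" (3x3) and "t" (3): a world point X has camera coordinates R X + t. Camera axes: x right, y down, z forward; pixel columns grow to the right and rows downward; lengths in m; the calibration is good to about 2 mm. A picture is of the moment at which its call begins: read the wrist's pose just before it. camera_params takes no time and is no camera call; for the wrist camera it gives the pose at the moment of the call.
- hand_in(): hands the job in; it is judged then, once.
The state is a dict: "clock": time; "joint_pos": joint angles; "joint_velocities": joint speeds; "tau": joint torques, N m; "position": TCP position; "ee_rot": TCP orientation; "ft_force": force on the tool from outside, world axes, zero at the start; "torque": the same for the moment, N m; "grip_width": opening from 0.0 (shut) to 1.0 (fully open); "grasp_force": force on a finger pad.
Only numpy, scipy, OpenCV 4.12 (cv2) and the standard library are available. Lean on these libraries where they do the work, as an engineer would, in place of code of your own. Each camera call takes 0.05 s, during which the arm holds its last target. There are 200 camera calls.

## Task

The furniture feet have just been oiled and must dry. Before moving any foot, close the oil bottle with its tapered stopper, pressed in until the flange sits on the rim; then stand every foot upright, toe down on the floor of a cell of the drying crate, one to a cell: round feet in the row marked by the round token, square feet in the row marked by the square token. When all are in, throw the blower's lever fully over to switch it on; keep the bottle standing and leave the other things on the bench where they are.

Things in the scene. Friction and masses are not known exactly. Their poses are not given: they have to be found in the camera images.
- round_0: turned round furniture foot of pale wood standing on its toe: 48 mm across at the toe, widening to 52 mm, weighted by a steel glide plate under the toe, 44 mm to the flat shoulder, above which stands a round spigot 18 mm across and 28 mm tall (72 mm in all) to hold it by. Origin: centre of the underside (the toe), z up along the spigot. About 0.08 to 0.15 kg. May be absent.
- round_1: turned round furniture foot of pale wood standing on its toe: 48 mm across at the toe, widening to 52 mm, weighted by a steel glide plate under the toe, 44 mm to the flat shoulder, above which stands a round spigot 18 mm across and 28 mm tall (72 mm in all) to hold it by. Origin: centre of the underside (the toe), z up along the spigot. About 0.08 to 0.15 kg. May be absent.
- round_2: turned round furniture foot of pale wood standing on its toe: 48 mm across at the toe, widening to 52 mm, weighted by a steel glide plate under the toe, 44 mm to the flat shoulder, above which stands a round spigot 18 mm across and 28 mm tall (72 mm in all) to hold it by. Origin: centre of the underside (the toe), z up along the spigot. About 0.08 to 0.15 kg. May be absent.
- square_0: square furniture foot of pale wood standing on its toe: a 44 x 44 mm block with sides along its x and y, weighted by a steel glide plate under the toe, 44 mm to the flat shoulder, above which stands a round spigot 18 mm across and 28 mm tall (72 mm in all) to hold it by. Origin: centre of the underside (the toe), z up along the spigot. About 0.08 to 0.15 kg. May be absent.
- square_1: square furniture foot of pale wood standing on its toe: a 44 x 44 mm block with sides along its x and y, weighted by a steel glide plate under the toe, 44 mm to the flat shoulder, above which stands a round spigot 18 mm across and 28 mm tall (72 mm in all) to hold it by. Origin: centre of the underside (the toe), z up along the spigot. About 0.08 to 0.15 kg. May be absent.
- square_2: square furniture foot of pale wood standing on its toe: a 44 x 44 mm block with sides along its x and y, weighted by a steel glide plate under the toe, 44 mm to the flat shoulder, above which stands a round spigot 18 mm across and 28 mm tall (72 mm in all) to hold it by. Origin: centre of the underside (the toe), z up along the spigot. About 0.08 to 0.15 kg. May be absent.
- crate: fixed open crate of pale wood, 160 (x) x 234 (y) mm; floor 6 mm thick; walls and dividers 6 mm thick, 36 mm high from the bench. Two rows of three cells: rows at x = -38.5 and 38.5 mm, cells at y = -76, 0, 76 mm, each 71 x 70 mm inside. Beyond its +y end a 36 mm high end block (y 117 to 173 mm) carries the tokens. Origin: centre of underside, z up.
- token_round: flat dark wooden disc, 42 mm across, 8 mm thick, fixed on the crate's end block at the end of one row; it marks that row as the one for round feet. Which row varies. Origin: centre of its underside; its axes are parallel to the crate's, and its row's cells lie at y = -69, -145 and -221 mm from it, at its own x.
- token_square: flat dark wooden square, 38 x 38 mm, 8 mm thick, fixed on the end block at the end of the other row; marks the row for square feet. Origin and axes as for the disc.
- bottle: oil bottle of amber glass standing loose on the bench, 80 mm across, shoulder from 60 to 80 mm high, then a neck 45 mm across outside up to 120 mm; 0.6 to 1 kg. Origin: centre of the underside, z up.
- bottle_mouth (a point): centre of the bottle's open mouth, level with the rim, 120 mm above the bottle's underside. The bore is 36 mm across and 40 mm deep.
- stopper: the bottle's stopper, standing on its narrow end: a cork plug tapering from 33 mm down to 26 mm across over 34 mm, above it a dark wooden flange 47 mm across and 6 mm thick, then a round grip 24 mm across and 28 mm tall (68 mm in all). Origin: centre of the plug's lower end, z up along the grip. Fully in, the flange rests on the rim and the origin is 34 mm below the mouth. 0.06 kg.
- blower_lever (a joint): toggle lever that switches on the drying blower, on a small grey block beyond the bottle: 0 = leaning to the block's -x (off; starts at 0 to 0.2), 1.0 rad = fully over to the block's +x (on). A light push moves it; it stays where it is left.
- blower_lever_tip (a point): centre of the 26 mm ball at the end of the lever
- blower_lever_base: fixed grey block of the lever, 70 (x) x 50 (y) x 25 mm. Origin: centre of underside. Its +x, towards which the lever is thrown, points roughly to world +y (the robot's left). The lever's hinge runs along the block's y, 22 mm above the origin; the ball's centre is 80 mm from it, leaning 0.5 rad to -x when off and 0.5 rad to +x when on.
- sanding_block: bystander among the feet: cork sanding block 68 x 48 mm, 34 mm high, origin centre of underside
- wax_tin: bystander among the feet: small aluminium tin, 54 mm across, 60 mm high, origin centre of underside
- hammer: bystander: hammer lying at the far right, origin near its middle
- screwdriver: bystander: screwdriver lying at the right near the robot, origin near its middle
- spray_can: bystander: spray can 60 mm across, 170 mm high, at the right, origin centre of underside
- mug: bystander: white mug 80 mm across, 90 mm high, at the far right, origin centre of underside
Things that resemble listed ones, but are neither listed nor needed, are in the scene too. Leave any blue look-alike of the square_2 alone.

How it is judged:
By the outcome, as a careful person would: the job done as asked, in the order asked, and still so for the second after the job is handed in, with the robot touching nothing.
Of round_0, round_1, round_2 only 2 to 3 are there at a start; the rules pass over those that are not, and their reading is None.
Of square_0, square_1, square_2 only 2 to 3 are there at a start; the rules pass over those that are not, and their reading is None.
At some moment in a run one of round_0, round_1, round_2, square_0, square_1, square_2, bottle may be knocked a few centimetres aside while the robot is not near it.
It also fails if it takes over 210 s, if anything falls off the work surface, if the arm or the gripper's body presses on something with over 40 N, if the wrist force passes 120 N, or if a joint passes its speed limit or range.

## Working session

There is one attempt and no reset: what is moved stays moved. The work goes in short steps, Python scripts to look and compute and a tool call to move; the robot and the scene stay as the last step left them, time stands still between calls to the robot, and variables do not carry over. Pictures are saved under pics/ and viewed, at most 14 in all, crops included, and the job is handed in when it is done.

Besides the shell and the picture viewer there is one more tool, called after "Request:" as name(argument=value, ...), one argument or row to a line, values as JSON. carry_out: Moves the arm, as the interface text tells. Its arguments: {"type":"object","properties":{"commands":{"type":"array"},"hand":{"type":"number"},"force":{"type":"number"}},"required":["commands"]}

```bash
ls; mkdir -p pics; python3 - <<'E'
from workcell import *
import cv2
for n in("scene","top"):
    cv2.imwrite(f"pics/{n}0.png",cv2.resize(camera(n)[:,:,::-1],(768,576),interpolation=cv2.INTER_CUBIC))
    p=camera_params(n);print(n,p)
print(get_obs())
E
```

```text
pics
scene {'mtx': array([[445.00959577,   0.        , 259.22888132],
       [  0.        , 445.00959577, 189.13924559],
       [  0.        ,   0.        ,   1.        ]]), 'R': array([[-0.42373327,  0.90574335,  0.00889351],
       [ 0.59893897,  0.28753983, -0.74739077],
       [-0.67950146, -0.31136767, -0.66432518]]), 't': array([ 0.27213524, -0.26015626,  1.63186673])}
top {'mtx': array([[358.28594669,   0.        , 259.7585882 ],
       [  0.        , 358.28594669, 186.53708061],
       [  0.        ,   0.        ,   1.        ]]), 'R': array([[-0.02665615, -0.99940612,  0.02183726],
       [-0.99490504,  0.02439872, -0.09781954],
       [ 0.09722864, -0.02433349, -0.99496456]]), 't': array([-0.02607454,  0.55912133,  1.2002414 ])}
{'clock': 0.1, 'joint_pos': array([ 1.28940711,  0.33280897, -0.06470978,  1.46085187,  0.02162969,
        1.3499037 , -0.08851671]), 'joint_velocities': array([-1.40562261e-04, -3.17995985e-03, -3.95013096e-05, -2.49520721e-03,
       -3.38131538e-04,  1.35748830e-04, -1.47614829e-04]), 'tau': array([ 1.66113299e-03, -6.26745772e+01,  4.93026618e-02, -3.92427742e+01,
        1.63013733e-02,  7.03096695e-03,  5.29956094e-05]), 'position': array([ 0.15983829, -0.6038272 ,  0.19829798]), 'ee_rot': array([ 9.91638818e-01,  1.29042811e-01, -1.23456994e-04, -6.25641773e-04]), 'ft_force': array([ 0.37066106, -0.08991745, -0.00660652]), 'torque': array([ 0.02577999,  0.04592823, -0.01190497]), 'grasp_force': 0.0, 'grip_width': 1.0002998172906261}
```

View pics/scene0.png

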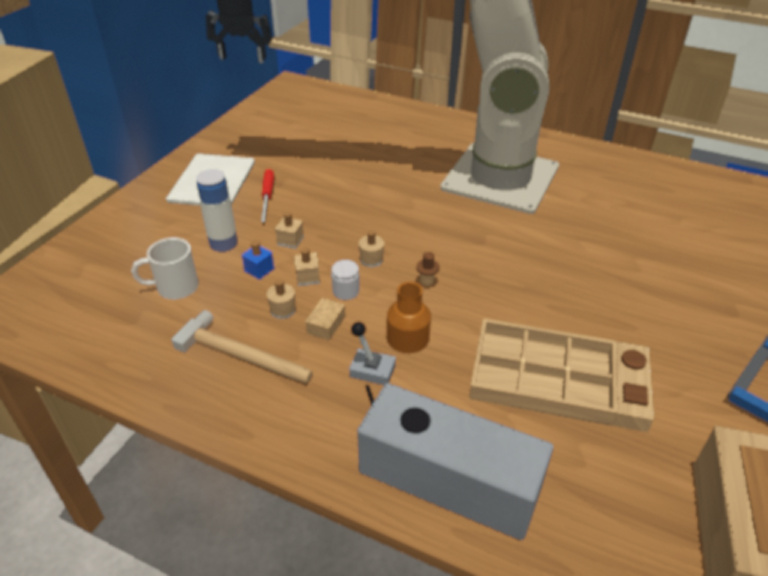

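View pics/top0.png

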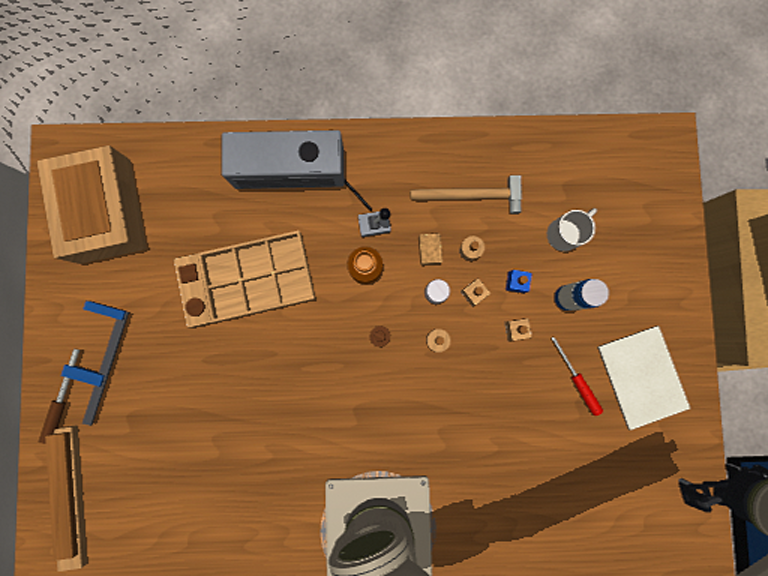

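The scene and top pictures agree, so there are 2 round and 2 square feet. Candidates, in top-picture pixels:
- Round feet: (473,246) and (438,340).
- Square feet: (476,292) and (519,329).
- Blue look-alike to leave: (519,281).
- Wax tin: (437,291). Sanding block: (430,248).
- Stopper: (380,336), dark with a flange. Bottle: (365,264).
- Lever ball: (384,213).
- Tokens: the round one is at (195,307), marking the near row, and the square one at (189,272), marking the far row.

I'll check these in one close crop.

```bash
cat > h.py <<'E'
from workcell import *
import cv2, numpy as np
from scipy.spatial.transform import Rotation as Rt
def ray(P,u,v,z):
    R,t,K=P["R"],P["t"],P["mtx"]; c=-R.T@t; d=R.T@np.linalg.inv(K)@[u,v,1]
    return (c+d*(z-c[2])/d[2]).round(4)
def proj(P,X):
    x=P["mtx"]@(P["R"]@np.asarray(X)+P["t"]); return (x[:2]/x[2]).round(1)
def crop(n,name,box=None,s=1.5,P=None):
    im=camera(n)[:,:,::-1]
    if box: im=im[box[1]:box[3],box[0]:box[2]]
    cv2.imwrite(f"pics/{name}.png",cv2.resize(im,None,fx=s,fy=s,interpolation=cv2.INTER_CUBIC))
E
python3 - <<'E'
from h import *
P=camera_params("top")
crop("top","top1",(110,130,370,250),3)
for n,u,v,z in[("r0",473,245,.072),("r1",438,341,.072),("s0",477,292,.072),("s1",520,328,.072),("blue",521,281,.072),("stop",380,336,.068),("mouth",365,261,.12),("ball",384,213,.09),("lbase",375,224,.025),("tokR",195,307,.044),("tokS",189,272,.044),("tin",437,290,.06),("sand",430,246,.034),("crA",300,233,.036),("crB",315,299,.036),("crC",174,258,.036),("crD",189,327,.036)]:
    print(n,ray(P,u/1.5,v/1.5,z))
E
```

```text
r0 [ 0.6271 -0.2267  0.072 ]
r1 [ 0.4172 -0.1412  0.072 ]
s0 [ 0.5222 -0.2312  0.072 ]
s1 [ 0.4407 -0.3225  0.072 ]
blue [ 0.5442 -0.33    0.072 ]
stop [ 0.4315 -0.015   0.068 ]
mouth [0.5905 0.013  0.12  ]
ball [ 0.6998 -0.0304  0.09  ]
lbase [ 0.689  -0.0101  0.025 ]
tokR [0.5065 0.3948 0.044 ]
tokS [0.5853 0.4088 0.044 ]
tin [ 0.5298 -0.1443  0.06  ]
sand [ 0.6332 -0.1348  0.034 ]
crA [0.6697 0.1614 0.036 ]
crB [0.5181 0.1293 0.036 ]
crC [0.6189 0.4455 0.036 ]
crD [0.4626 0.4104 0.036 ]
```

View pics/top1.png

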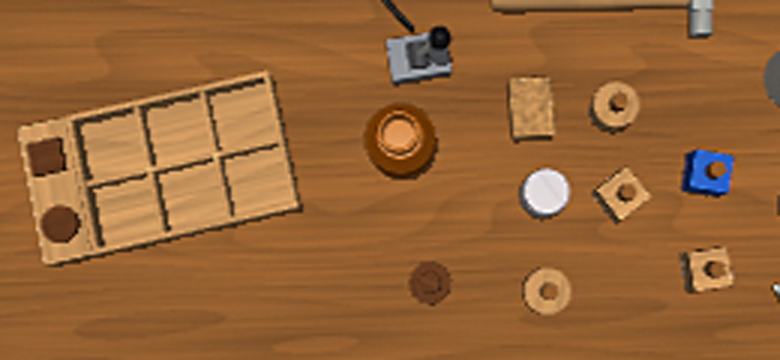

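The crop confirms the choice: spigots at crop pixels r0 (619,101), r1 (549,291), s0 (627,192), s1 (715,269); stopper grip (431,280), mouth (399,134). The round token marks the near row.

Request:
carry_out(
  commands=[
    [[0, 0, -0.7, 0, 0, 0.82], [0, 0, -0.7, 0, 0, 0.82], [0, 0, -0.7, 0, 0, 0.82], [0, 0, 0, 0, 0, 0]],
  ],
  hand=-1,
)

```text
clock: 0.48
position: [0.1605, -0.6059, 0.289]
ee_rot: [1.0, -0.002, 0.001, 0.004]
ft_force: [-0.8, -0.5, 0.8]
grip_width: 1.001
grasp_force: 0.0
```

Request:
carry_out(
  commands=[
    [[0.75, -0.6, 0, 0, 0, 0], [0.75, -0.6, 0, 0, 0, 0], [0.75, -0.6, 0, 0, 0, 0], [0.75, -0.6, 0, 0, 0, 0], [0.75, -0.6, 0, 0, 0, 0], [0.75, -0.6, 0, 0, 0, 0], [0.75, -0.6, 0, 0, 0, 0], [0.75, -0.6, 0, 0, 0, 0], [0.75, -0.6, 0, 0, 0, 0], [0, -0.94, 0, 0, 0, 0], [0, -0.94, 0, 0, 0, 0], [0, -0.94, 0, 0, 0, 0], [0, -0.94, 0, 0, 0, 0], [0, -0.94, 0, 0, 0, 0], [0, -0.94, 0, 0, 0, 0], [0, -0.94, 0, 0, 0, 0], [0, -0.94, 0, 0, 0, 0], [0, -0.94, 0, 0, 0, 0], [0, -0.94, 0, 0, 0, 0], [0, 0, 0, 0, 0, 0]],
  ],
)

```text
clock: 2.15
position: [0.429, -0.0045, 0.2834]
ee_rot: [1.0, 0.006, 0.001, -0.0]
ft_force: [0.4, 0.1, -0.4]
grip_width: 0.998
grasp_force: 0.0
```

```bash
python3 - <<'E'
from h import *
o=get_obs();print(o["position"],o["ee_rot"].round(3),o["joint_pos"].round(2))
P=camera_params("wrist");crop("wrist","w1")
c=-P["R"].T@P["t"];print(c,proj(P,[.4315,-.015,.068]),proj(P,[.5905,.013,.12]))
E
```

```text
[ 0.42903199 -0.00445282  0.28337814] [ 1.     0.006  0.001 -0.   ] [ 0.57 -0.13 -0.59  1.77 -0.07  1.48 -1.57]
[ 0.49764166 -0.00499428  0.45850609] [265.6 156.2] [240.3  -1.7]
```

View pics/w1.png

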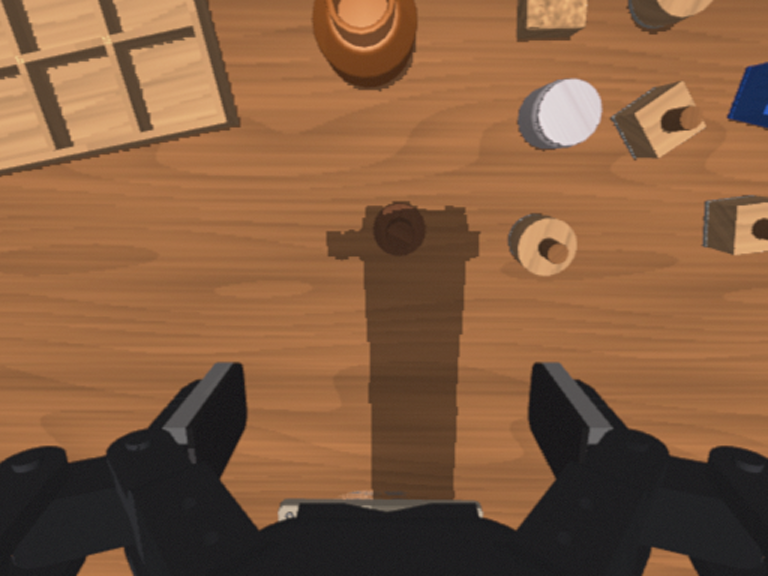

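Stopper grip seen at (267,154) full-scale, 2 px off the prediction, so it lies at about (0.433, -0.016). The bottle mouth is at the top edge, (242,5).

Request:
carry_out(
  commands=[
    [[0.1, 0.28, 0.8, 0, 0, 0], [0, 0, 0.9, 0, 0, 0], [0, 0, 0.9, 0, 0, 0], [0, 0, 0.9, 0, 0, 0], [0, 0, 0.9, 0, 0, 0], [0, 0, 0.9, 0, 0, 0], [0, 0, 0.6, 0, 0, 0], [0, 0, 0, 0, 0, 0], [0, 0, 0, 0, 0, 0]],
  ],
  hand=-1,
)

```text
clock: 2.95
position: [0.4325, -0.0236, 0.0466]
ee_rot: [1.0, 0.0, -0.001, -0.0]
ft_force: [0.2, 0.6, 0.3]
grip_width: 1.0
grasp_force: 0.0
```

Request:
carry_out(
  commands=[
    [[0, 0, 0, 0, 0, 0], [0, 0, 0, 0, 0, 0], [0, 0, 0, 0, 0, 0], [0, 0, 0, 0, 0, 0], [0, 0, 0, 0, 0, 0], [0, 0, 0, 0, 0, 0], [0, 0, 0, 0, 0, 0], [0, 0, 0, 0, 0, 0]],
  ],
  hand=1,
  force=40,
)

```text
clock: 3.62
position: [0.4333, -0.0231, 0.0471]
ee_rot: [1.0, 0.001, 0.0, 0.0]
ft_force: [-0.3, 0.5, -0.0]
grip_width: 0.001
grasp_force: 0.0
```

```bash
python3 - <<'E'
from h import *
crop("wrist","w2"); P=camera_params("wrist"); print(proj(P,[.4333,-.016,.068]),get_obs()["position"])
E
```

```text
[242.2 236.3] [ 0.43329103 -0.02308417  0.04702696]
```

View pics/w2.png

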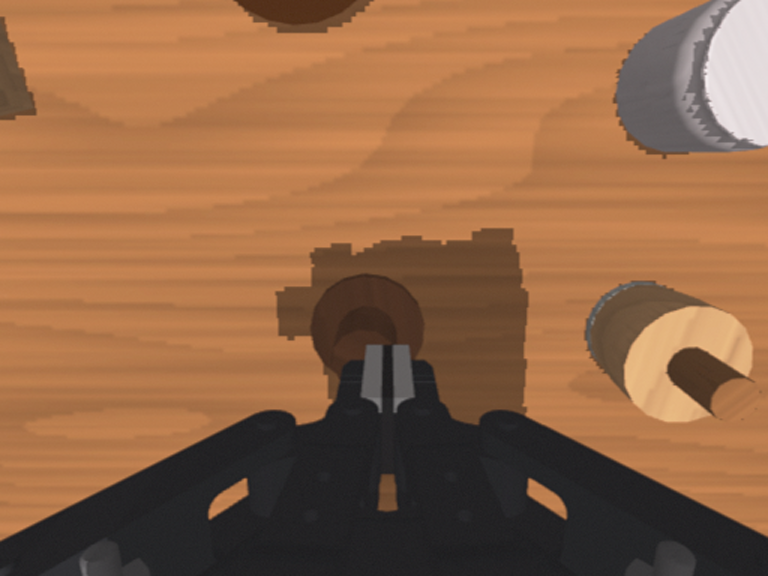

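The fingers missed. The stopper still stands, with its flange centre at about (245,219), ahead of and left of the shut tips.

```bash
python3 - <<'E'
from h import *
P=camera_params("wrist"); print(ray(P,245,219.5,.04),P["mtx"].round(1), P["R"].round(3),P["t"]); print(ray(P,740/1.5,395/1.5,.072),"r1 spig")
E
```

```text
[ 0.4319 -0.0164  0.04  ] [[317.7   0.  258. ]
 [  0.  317.7 190.6]
 [  0.    0.    1. ]] [[ 0.002 -1.    -0.   ]
 [-0.962 -0.002  0.274]
 [-0.274 -0.    -0.962]] [-0.0249879   0.4221008   0.35104296]
[ 0.4199 -0.1479  0.072 ] r1 spig
```

```bash
python3 - <<'E'
from h import *
P=camera_params("scene")
p=get_obs()["position"];a=proj(P,p);print(a,proj(P,[.432,-.016,.068]),proj(P,[.432,-.016,0]))
x,y=int(a[0]),int(a[1]);crop("scene","s2",(x-50,y-50,x+50,y+35),7);print(x-50,y-50)
E
```

```text
[282.3 174.8] [285.  169.7] [283.9 187.1]
232 124
```

View pics/s2.png

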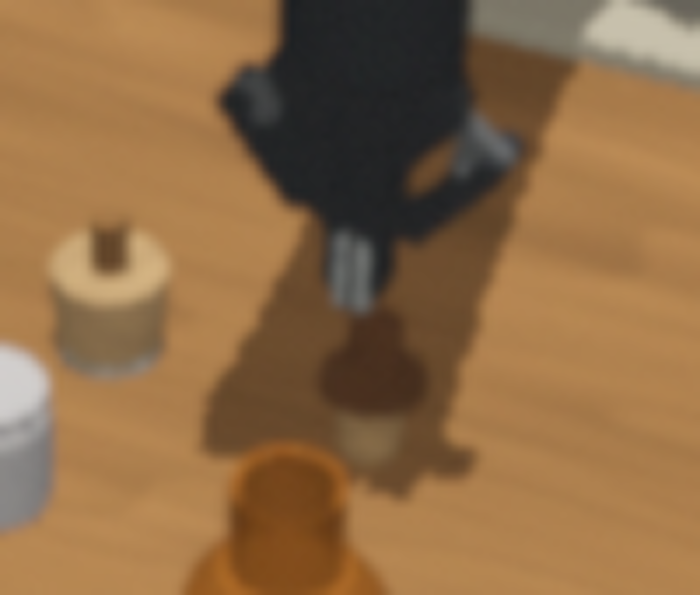

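The scene crop shows the fingertips at (350,308), just above the stopper grip top at (378,312). So the tips sit about 35 mm higher than the reported TCP. I'll open, shift 7 mm in y and go lower. The open fingers clear the flange.

Request:
carry_out(
  commands=[
    [[0, 0, 0, 0, 0, 0], [0, 0, 0, 0, 0, 0], [0, 0, 0, 0, 0, 0], [0, 0, 0, 0, 0, 0], [0, -0.17, 0, 0, 0, 0], [0, 0, 0.25, 0, 0, 0], [0, 0, 0.25, 0, 0, 0], [0, 0, 0.25, 0, 0, 0], [0, 0, 0, 0, 0, 0]],
  ],
  hand=-1,
)

```text
clock: 4.47
position: [0.4315, -0.0162, 0.0145]
ee_rot: [1.0, 0.001, -0.002, -0.0]
ft_force: [-0.3, 0.5, -0.9]
grip_width: 0.999
grasp_force: 0.0
```

Request:
carry_out(
  commands=[
    [[0, 0, 0, 0, 0, 0], [0, 0, 0, 0, 0, 0], [0, 0, 0, 0, 0, 0], [0, 0, 0, 0, 0, 0], [0, 0, 0, 0, 0, 0], [0, 0, 0, 0, 0, 0], [0, 0, 0, 0, 0, 0]],
  ],
  hand=1,
  force=40,
)

```text
clock: 5.05
position: [0.4337, -0.0163, 0.0174]
ee_rot: [1.0, 0.001, 0.0, 0.0]
ft_force: [-0.6, 0.7, 3.1]
grip_width: 0.264
grasp_force: 39.0
```

```bash
python3 - <<'E'
from h import *
P=camera_params("scene")
p=get_obs()["position"];a=proj(P,[.432,-.016,.068])
x,y=int(a[0]),int(a[1]);crop("scene","s3",(x-40,y-45,x+40,y+35),7);print(x-40,y-45)
E
```

```text
245 124
```

The grip is 22 mm wide at 39 N, so the stopper grip is held. Lifting now, then a closer look at the mouth.

Request:
carry_out(
  commands=[
    [[0, 0, -0.6, 0, 0, 0], [0, 0, -0.9, 0, 0, 0], [0, 0, -0.9, 0, 0, 0], [0, 0, -0.9, 0, 0, 0], [0, 0, -0.7, 0, 0, 0], [0.6, -0.35, 0, 0, 0, 0], [0.6, -0.35, 0, 0, 0, 0], [0, 0, 0, 0, 0, 0], [0, 0, 0, 0, 0, 0]],
  ],
)

```text
clock: 5.85
position: [0.4814, 0.0126, 0.1765]
ee_rot: [1.0, 0.001, -0.0, -0.001]
ft_force: [-0.3, -0.1, -0.6]
grip_width: 0.258
grasp_force: 39.4
```

```bash
python3 - <<'E'
from h import *
o=get_obs();P=camera_params("wrist");crop("wrist","w3");print(o["position"],proj(P,[.5905,.013,.12]),P["R"].round(3).tolist(),(-P["R"].T@P["t"]).round(4))
E
```

```text
[0.48143741 0.01264226 0.17652254] [256.3  37.3] [[0.003, -1.0, -0.001], [-0.962, -0.003, 0.275], [-0.275, 0.0, -0.962]] [0.5505 0.0114 0.3515]
```

View pics/w3.png

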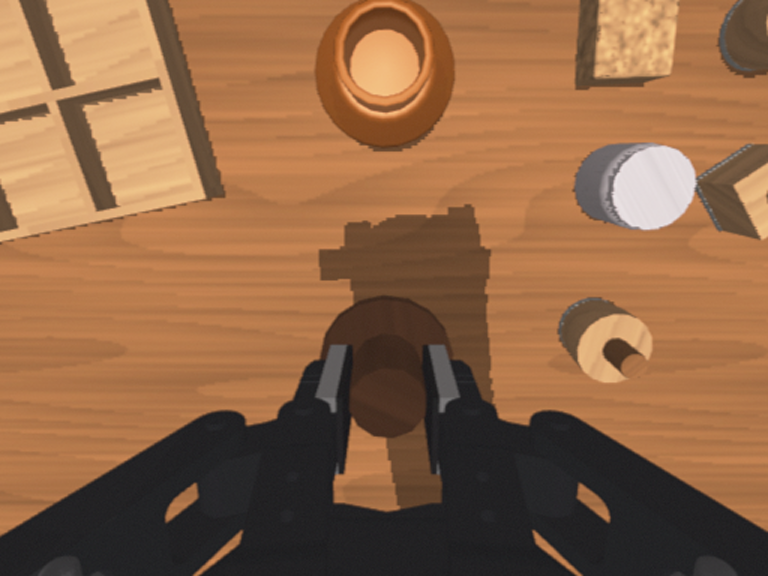

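Mouth centre seen at (257,34) against a predicted (256,37), so the mouth is at about (0.592, 0.0125). The stopper axis is near TCP x - 2 mm.

Request:
carry_out(
  commands=[
    [[0.5, 0, 0, 0, 0, 0], [0.8, 0, 0, 0, 0, 0], [0.8, 0, 0, 0, 0, 0], [0.5, 0, 0, 0, 0, 0], [0.2, 0, 0, 0, 0, 0], [0, 0, 0, 0, 0, 0], [0, 0, 0.35, 0, 0, 0], [0, 0, 0.35, 0, 0, 0], [0, 0, 0, 0, 0, 0], [0, 0, 0, 0, 0, 0]],
  ],
)

```text
clock: 6.73
position: [0.5917, 0.0115, 0.149]
ee_rot: [1.0, 0.001, -0.001, 0.0]
ft_force: [-0.5, 0.2, -0.9]
grip_width: 0.264
grasp_force: 39.4
```

```bash
python3 - <<'E'
from h import *
o=get_obs();P=camera_params("wrist");print(o["position"],o["ft_force"])
a=camera("wrist")[130:350,140:370]; 
b=camera("scene");x,y=proj(camera_params("scene"),[.592,.0125,.13]).astype(int);print(x,y)
b=b[y-40:y+45,x-45:x+45]
f=lambda i,s:cv2.resize(i[:,:,::-1],None,fx=s,fy=s,interpolation=cv2.INTER_CUBIC)
A=f(a,1.7);B=f(b,374/85); h=min(len(A),len(B)); cv2.imwrite("pics/m4.png",np.hstack([A[:h],B[:h]]))
E
```

```text
[0.59173306 0.01153051 0.1490087 ] [-0.54371401  0.19526953 -0.92539486]
272 189
```

View pics/m4.png

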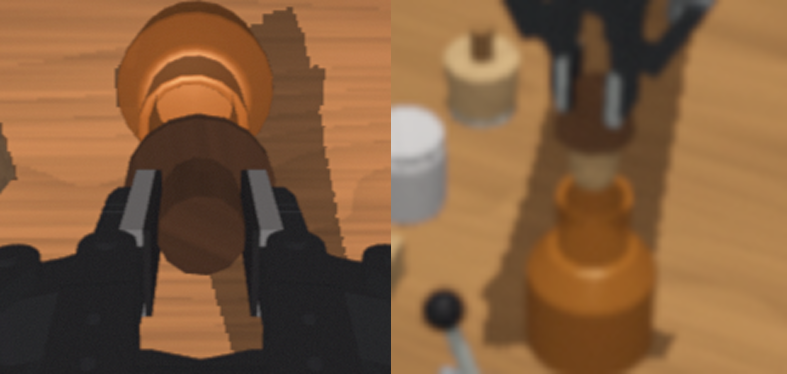

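The left panel shows the mouth about 2.5 mm to the left (+y) of the stopper axis, and the right panel shows the plug just above the rim. I'll correct by +2 mm in x and y, then descend.

Request:
carry_out(
  commands=[
    [[0.05, -0.05, 0, 0, 0, 0], [0, 0, 0.2, 0, 0, 0], [0, 0, 0.2, 0, 0, 0], [0, 0, 0.15, 0, 0, 0], [0, 0, 0.15, 0, 0, 0], [0, 0, 0, 0, 0, 0], [0, 0, 0, 0, 0, 0]],
  ],
)

```text
clock: 7.42
position: [0.5949, 0.0139, 0.1204]
ee_rot: [1.0, 0.001, -0.001, -0.0]
ft_force: [-0.1, 0.8, -0.8]
grip_width: 0.261
grasp_force: 39.4
```

Request:
carry_out(
  commands=[
    [[0, 0, 0.12, 0, 0, 0], [0, 0, 0.12, 0, 0, 0], [0, 0, 0.08, 0, 0, 0], [0, 0, 0.05, 0, 0, 0], [0, 0, 0, 0, 0, 0], [0, 0, 0, 0, 0, 0]],
  ],
)

```text
clock: 7.92
position: [0.5952, 0.0139, 0.1061]
ee_rot: [1.0, 0.001, -0.0, 0.0]
ft_force: [0.6, 0.4, 0.6]
grip_width: 0.262
grasp_force: 39.4
```

Request:
carry_out(
  commands=[
    [[0, 0, 0.05, 0, 0, 0], [0, 0, 0.05, 0, 0, 0], [0, 0, 0.05, 0, 0, 0], [0, 0, 0, 0, 0, 0], [0, 0, 0, 0, 0, 0]],
  ],
)

```text
clock: 8.33
position: [0.5967, 0.0143, 0.1029]
ee_rot: [1.0, 0.001, 0.002, 0.0]
ft_force: [-5.0, -0.0, 17.8]
grip_width: 0.259
grasp_force: 41.4
```

Request:
carry_out(
  commands=[
    [[-0.03, 0, 0.06, 0, 0, 0], [0, 0, 0.06, 0, 0, 0], [0, 0, 0, 0, 0, 0], [0, 0, 0, 0, 0, 0]],
  ],
)

```text
clock: 8.67
position: [0.598, 0.0144, 0.1022]
ee_rot: [1.0, 0.0, 0.005, 0.001]
ft_force: [-10.0, -1.6, 44.4]
grip_width: 0.262
grasp_force: 45.0
```

Request:
carry_out(
  commands=[
    [[0, 0, -0.1, 0, 0, 0], [0, 0, -0.1, 0, 0, 0], [0, 0, 0, 0, 0, 0]],
  ],
)

```text
clock: 8.92
position: [0.5944, 0.0139, 0.1042]
ee_rot: [1.0, 0.001, 0.001, 0.0]
ft_force: [-0.8, 0.1, -2.0]
grip_width: 0.265
grasp_force: 40.5
```

Request:
carry_out(
  commands=[
    [[0, 0, 0, 0, 0, 0], [0, 0, 0, 0, 0, 0], [0, 0, 0, 0, 0, 0], [0, 0, 0, 0, 0, 0], [0, 0, -0.5, 0, 0, 0], [0, 0, -0.9, 0, 0, 0], [0, 0, -0.9, 0, 0, 0], [0, 0, -0.9, 0, 0, 0], [-1, 0.3, 0, 0, 0, 0], [-1, 0.8, 0, 0, 0, 0], [-1, 0.8, 0, 0, 0, 0], [-0.7, 0.8, 0, 0, 0, 0], [0, 0.8, 0, 0, 0, 0], [0, 0.4, 0, 0, 0, 0], [0, 0, 0, 0, 0, 0]],
  ],
  hand=-1,
)

```text
clock: 10.17
position: [0.4608, -0.1341, 0.2313]
ee_rot: [1.0, -0.003, -0.0, 0.001]
ft_force: [0.2, 0.5, -0.3]
grip_width: 1.001
grasp_force: 0.0
```

```bash
python3 - <<'E'
from h import *
o=get_obs();print(o["position"],o["joint_pos"].round(2))
b=camera("scene");b=b[105:270,155:355]
a=camera("wrist");P=camera_params("wrist");print(P)
f=lambda i,s:cv2.resize(i[:,:,::-1],None,fx=s,fy=s,interpolation=cv2.INTER_CUBIC)
A=f(a,.78);B=f(b,300/165);A=f(a[:,:],.9)
h=300;cv2.imwrite("pics/m5.png",np.hstack([A[:300],B]))
for n,X in dict(r0=[.627,-.227,.072],r1=[.418,-.143,.072],s0=[.522,-.231,.072],s1=[.441,-.3225,.072]).items(): print(n,proj(P,X)*.9)
print(np.hstack([A[:300],B]).shape)
E
```

```text
[ 0.46076017 -0.13405506  0.23130717] [ 0.72  0.02 -0.54  1.76  0.01  1.37 -1.39]
{'mtx': array([[317.74032365,   0.        , 257.96831016],
       [  0.        , 317.74032365, 190.63863181],
       [  0.        ,   0.        ,   1.        ]]), 'R': array([[ 5.63545278e-04, -9.99999654e-01, -6.12180420e-04],
       [-9.61751874e-01, -7.09680173e-04,  2.73921208e-01],
       [-2.73921548e-01,  4.34398663e-04, -9.61751941e-01]]), 't': array([-0.13099337,  0.39889298,  0.53615051])}
r0 [325.53  -7.02]
r1 [242.1  185.13]
s0 [320.67  98.01]
s1 [390.6  167.22]
(300, 825, 3)
```

View pics/m5.png

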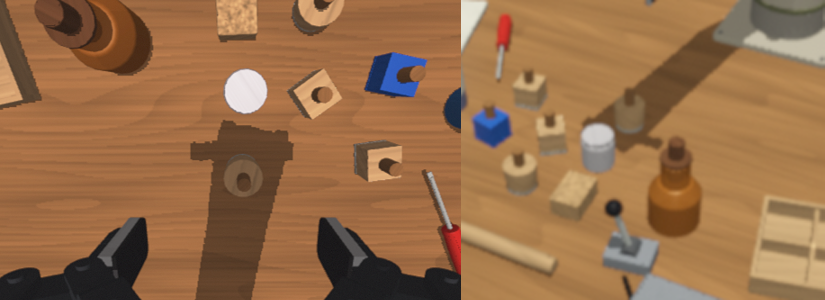

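The stopper is seated, with its flange on the rim. Wrist spigots appear at r1 (243,182), s0 (323,95), s1 (394,168), within 3-4 mm of the predictions. Now r1.

Request:
carry_out(
  commands=[
    [[-0.5, 0.14, 0.5, 0, 0, 0], [-0.5, 0.14, 0.7, 0, 0, 0], [0, 0, 0.9, 0, 0, 0], [0, 0, 0.9, 0, 0, 0], [0, 0, 0.9, 0, 0, 0], [0, 0, 0.9, 0, 0, 0], [0, 0, 0.6, 0, 0, 0], [0, 0, 0, 0, 0, 0], [0, 0, 0, 0, 0, 0]],
  ],
)

```text
clock: 11.02
position: [0.4216, -0.1393, 0.0152]
ee_rot: [1.0, 0.002, -0.001, -0.001]
ft_force: [0.4, 0.5, 0.1]
grip_width: 1.0
grasp_force: 0.0
```

Request:
carry_out(
  commands=[
    [[0, 0, 0, 0, 0, 0], [0, 0, 0, 0, 0, 0], [0, 0, 0, 0, 0, 0], [0, 0, 0, 0, 0, 0], [0, 0, 0, 0, 0, 0], [0, 0, 0, 0, 0, 0], [0, 0, 0, 0, 0, 0]],
  ],
  hand=1,
  force=50,
)

```text
clock: 11.6
position: [0.4218, -0.141, 0.0156]
ee_rot: [1.0, 0.0, 0.0, 0.0]
ft_force: [0.4, -1.1, 0.8]
grip_width: 0.196
grasp_force: 48.9
```

Request:
carry_out(
  commands=[
    [[0, 0, -0.5, 0, 0, 0], [0, 0, -0.9, 0, 0, 0], [0, 0, -0.9, 0, 0, 0], [0.2, -0.6, 0, 0, 0, 0], [0.35, -0.9, 0, 0, 0, 0], [0.35, -0.9, 0, 0, 0, 0], [0.35, -0.9, 0, 0, 0, 0], [0.35, -0.9, 0, 0, 0, 0], [0.35, -0.9, 0, 0, 0, 0], [0.35, -0.9, 0, 0, 0, 0], [0.35, -0.9, 0, 0, 0, 0], [0.35, -0.7, 0, 0, 0, 0], [0.15, -0.4, 0, 0, 0, 0], [0, 0, 0, 0, 0, 0], [0, 0, 0, 0, 0, 0]],
  ],
)

```text
clock: 12.85
position: [0.547, 0.1804, 0.1068]
ee_rot: [1.0, 0.002, -0.001, -0.0]
ft_force: [-0.1, 0.1, -1.1]
grip_width: 0.185
grasp_force: 49.0
```

```bash
python3 - <<'E'
from h import *
o=get_obs();print(o["position"],o["grip_width"]);P=camera_params("wrist")
im=camera("wrist").copy()[:,:,::-1].copy()
a=np.deg2rad(10.8);X=np.array([np.cos(a),np.sin(a),0]);Y=np.array([-np.sin(a),np.cos(a),0])
C=np.array([.5939,.1454,0])+.117*Y
for sx in(-.0385,.0385):
  for y in(-.076,0,.076):
    for dx,dy in((-1,-1),(1,-1),(1,1),(-1,1)):
      u=proj(P,C+X*(sx+dx*.0355)+Y*(y+dy*.035)+[0,0,.036]).astype(int); cv2.circle(im,tuple(map(int,u)),2,(0,0,255),-1)
    c=C+X*sx+Y*y;print(c.round(4))
cv2.imwrite("pics/w6.png",cv2.resize(im,None,fx=1.4,fy=1.4))
E
```

```text
[0.54695214 0.18036134 0.10684228] 0.18521559853169042
[0.5484 0.1785 0.    ]
[0.5342 0.2531 0.    ]
[0.5199 0.3278 0.    ]
[0.624  0.1929 0.    ]
[0.6098 0.2675 0.    ]
[0.5956 0.3422 0.    ]
```

View pics/w6.png

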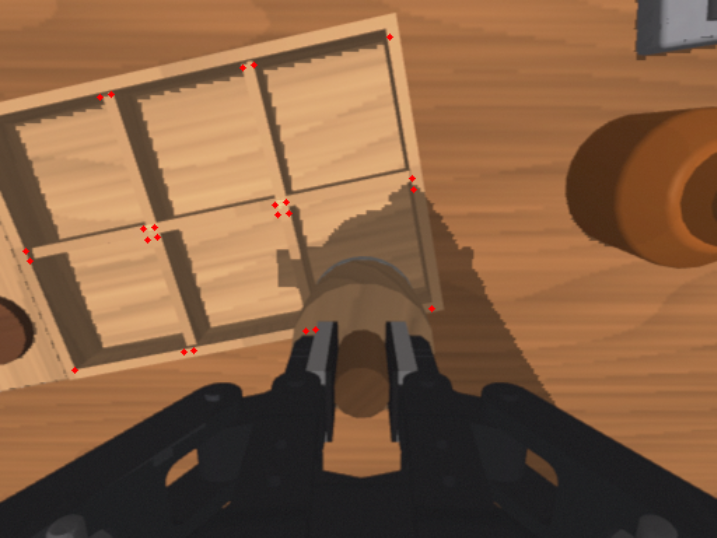

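The overlay shows the crate dividers about 5 mm further in +x than my estimate, so I'm shifting the cells by +4 mm in x. Lowering r1 now.

Request:
carry_out(
  commands=[
    [[0.14, 0.05, 0, 0, 0, 0], [0, 0, 0.5, 0, 0, 0], [0, 0, 0.6, 0, 0, 0], [0, 0, 0.5, 0, 0, 0], [0, 0, 0.3, 0, 0, 0], [0, 0, 0.15, 0, 0, 0], [0, 0, 0, 0, 0, 0], [0, 0, 0, 0, 0, 0]],
  ],
)

```text
clock: 13.57
position: [0.5536, 0.1771, 0.0261]
ee_rot: [1.0, 0.0, 0.0, -0.0]
ft_force: [0.6, -0.1, -0.5]
grip_width: 0.19
grasp_force: 49.0
```

Request:
carry_out(
  commands=[
    [[0, 0, 0.06, 0, 0, 0], [0, 0, 0.05, 0, 0, 0], [0, 0, 0, 0, 0, 0], [0, 0, 0, 0, 0, 0]],
  ],
)

```text
clock: 13.9
position: [0.5536, 0.1774, 0.0216]
ee_rot: [1.0, 0.001, 0.001, -0.0]
ft_force: [0.3, -0.6, 1.3]
grip_width: 0.191
grasp_force: 49.3
```

Request:
carry_out(
  commands=[
    [[0, 0, 0, 0, 0, 0], [0, 0, 0, 0, 0, 0], [0, 0, 0, 0, 0, 0], [0, 0, -0.5, 0, 0, 0], [0, 0, -0.9, 0, 0, 0], [0, 0, -1, 0, 0, 0], [0, 0, -1, 0, 0, 0], [0, 0, -1, 0, 0, 0], [-0.06, 0.6, -0.7, 0, 0, 0], [-0.06, 1, 0, 0, 0, 0], [-0.06, 1, 0, 0, 0, 0], [-0.06, 1, 0, 0, 0, 0], [-0.06, 1, 0, 0, 0, 0], [-0.06, 1, 0, 0, 0, 0], [-0.06, 1, 0, 0, 0, 0], [-0.06, 1, 0, 0, 0, 0], [-0.06, 1, 0, 0, 0, 0], [-0.06, 1, 0, 0, 0, 0], [0, 0.7, 0, 0, 0, 0], [0, 0, 0, 0, 0, 0]],
  ],
  hand=0,
)

```text
clock: 15.57
position: [0.5275, -0.2424, 0.2242]
ee_rot: [1.0, -0.004, -0.001, 0.001]
ft_force: [-0.1, -0.6, 0.1]
grip_width: 0.501
grasp_force: 0.0
```

```bash
python3 - <<'E'
from h import *
o=get_obs();print(o["position"],o["ee_rot"],o["joint_pos"].round(2),o["grip_width"]);P=camera_params("wrist")
im=camera("wrist");np.save("w7.npy",im);
A=cv2.resize(im[:300,:,::-1],None,fx=1,fy=1)
b=camera("scene")[175:290,300:450,::-1];B=cv2.resize(b,None,fx=300/115*.7,fy=300/115*.7);B=cv2.copyMakeBorder(B,0,300-len(B),0,0,0)
cv2.imwrite("pics/m7.png",np.hstack([A,B]))
for n,X in dict(r0=[.631,-.228,.072],s0=[.526,-.234,.072],s1=[.442,-.3265,.072]).items(): print(n,proj(P,X))
E
```

```text
[ 0.52750542 -0.24238015  0.22417726] [ 9.99991201e-01 -4.00220519e-03 -8.00517272e-04  9.69558957e-04] [ 0.79  0.27 -0.52  1.52  0.14  1.39 -1.33] 0.501282499929608
r0 [240.6  62.5]
s0 [248.6 169.6]
s1 [332.1 242.2]
```

View pics/m7.png

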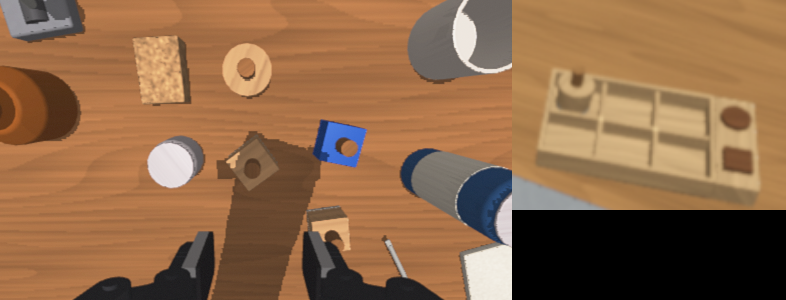

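r1 stands in its cell (right panel). Wrist spigots: s0 (252,168), r0 (246,68), s1 (335,239). Taking s0.

Request:
carry_out(
  commands=[
    [[0, -0.1, 0.6, 0, 0, 0], [0, 0, 0.9, 0, 0, 0], [0, 0, 0.9, 0, 0, 0], [0, 0, 0.9, 0, 0, 0], [0, 0, 0.9, 0, 0, 0], [0, 0, 0.7, 0, 0, 0], [0, 0, 0.34, 0, 0, 0], [0, 0, 0, 0, 0, 0], [0, 0, 0, 0, 0, 0]],
  ],
)

```text
clock: 16.42
position: [0.5302, -0.2298, 0.0163]
ee_rot: [1.0, 0.001, 0.0, -0.0]
ft_force: [-1.0, 0.3, 0.6]
grip_width: 0.504
grasp_force: 0.0
```

Request:
carry_out(
  commands=[
    [[0, 0, 0, 0, 0, 0], [0, 0, 0, 0, 0, 0], [0, 0, 0, 0, 0, 0], [0, 0, 0, 0, 0, 0], [0, 0, 0, 0, 0, 0]],
  ],
  hand=1,
  force=50,
)

```text
clock: 16.83
position: [0.5313, -0.2313, 0.0175]
ee_rot: [1.0, 0.001, 0.002, 0.001]
ft_force: [1.7, 0.5, 6.7]
grip_width: 0.189
grasp_force: 48.8
```

Request:
carry_out(
  commands=[
    [[0, 0, -0.6, 0, 0, 0], [0, 0, -0.9, 0, 0, 0], [0, 0, -0.9, 0, 0, 0], [0, 0, -0.9, 0, 0, 0], [0, 0, -0.9, 0, 0, 0], [0.1, -0.5, -0.8, 0, 0, 0], [0.23, -1, 0, 0, 0, 0], [0.23, -1, 0, 0, 0, 0], [0.23, -1, 0, 0, 0, 0], [0.23, -1, 0, 0, 0, 0], [0.23, -1, 0, 0, 0, 0], [0.23, -1, 0, 0, 0, 0], [0.23, -1, 0, 0, 0, 0], [0.23, -1, 0, 0, 0, 0], [0.23, -1, 0, 0, 0, 0], [0.23, -1, 0, 0, 0, 0], [0, -0.1, 0, 0, 0, 0], [0, 0, 0, 0, 0, 0]],
  ],
)

```text
clock: 18.33
position: [0.6239, 0.1978, 0.2155]
ee_rot: [1.0, 0.004, -0.0, -0.001]
ft_force: [0.1, -0.8, -1.4]
grip_width: 0.191
grasp_force: 49.1
```

Request:
carry_out(
  commands=[
    [[0, 0, 0, 0, 0, 0.95], [0, 0, 0, 0, 0, 0.95], [0, 0, 0.8, 0, 0, 0.95], [0, 0, 0.8, 0, 0, 0.95], [0, 0, 0.8, 0, 0, 0.95], [0, 0, 0, 0, 0, 0.95], [0, 0, 0, 0, 0, 0], [0, 0, 0, 0, 0, 0]],
  ],
)

```text
clock: 19.0
position: [0.6241, 0.1927, 0.1177]
ee_rot: [0.963, -0.27, -0.001, 0.003]
ft_force: [0.5, 0.5, -0.3]
grip_width: 0.189
grasp_force: 49.1
```

```bash
cat >> h.py <<'E'
def go(x,y,z=None):
    o=get_obs();p=o["position"];r=Rt.from_quat(o["ee_rot"])
    d=np.array([x,y,p[2] if z is None else z])-p
    print(p.round(4),"yaw",r.as_euler("zyx",degrees=True).round(1),"units",(r.inv().apply(d)/.04).round(2),"grip",round(o["grip_width"],3))
E
python3 -c "
from h import *
go(.628,.193)"
```

```text
[0.6241 0.1927 0.1177] yaw [ 31.3  -0.2 179.7] units [ 0.08 -0.06 -0.  ] grip 0.189
```

Request:
carry_out(
  commands=[
    [[0.1, -0.06, 0, 0, 0, 0], [0, 0, 0.5, 0, 0, 0], [0, 0, 0.6, 0, 0, 0], [0, 0, 0.6, 0, 0, 0], [0, 0, 0.3, 0, 0, 0], [0, 0, 0.2, 0, 0, 0], [0, 0, 0, 0, 0, 0], [0, 0, 0, 0, 0, 0]],
  ],
)

```text
clock: 19.67
position: [0.6286, 0.1932, 0.0297]
ee_rot: [0.963, -0.27, -0.002, 0.002]
ft_force: [0.5, -0.0, -0.6]
grip_width: 0.193
grasp_force: 49.2
```

Request:
carry_out(
  commands=[
    [[0, 0, 0.06, 0, 0, 0], [0, 0, 0.06, 0, 0, 0], [0, 0, 0.04, 0, 0, 0], [0, 0, 0, 0, 0, 0], [0, 0, 0, 0, 0, 0]],
  ],
)

```text
clock: 20.08
position: [0.6287, 0.1929, 0.0236]
ee_rot: [0.963, -0.27, -0.001, 0.002]
ft_force: [-1.6, -1.2, 5.2]
grip_width: 0.188
grasp_force: 49.8
```

Request:
carry_out(
  commands=[
    [[0, 0, 0, 0, 0, 0], [0, 0, 0, 0, 0, 0], [0, 0, 0, 0, 0, 0], [0, 0, -0.5, 0, 0, 0], [0, 0, -0.9, 0, 0, 0], [0, 0, -0.9, 0, 0, -0.87], [0, 0, -0.9, 0, 0, -0.87], [0, 0, -0.9, 0, 0, -0.87], [0, 0, -0.9, 0, 0, -0.87], [0, 0, 0, 0, 0, -0.87], [0, 0, 0, 0, 0, -0.87], [0, 0, 0, 0, 0, 0]],
  ],
  hand=0,
)

```text
clock: 21.08
position: [0.6291, 0.1936, 0.2227]
ee_rot: [1.0, 0.002, -0.002, 0.002]
ft_force: [0.9, -0.3, -0.9]
grip_width: 0.5
grasp_force: 0.0
```

Request:
carry_out(
  commands=[
    [[-0.3, 0.6, 0, 0, 0, 0], [-0.34, 0.95, 0, 0, 0, 0], [-0.34, 0.95, 0, 0, 0, 0], [-0.34, 0.95, 0, 0, 0, 0], [-0.34, 0.95, 0, 0, 0, 0], [-0.34, 0.95, 0, 0, 0, 0], [-0.34, 0.95, 0, 0, 0, 0], [-0.34, 0.95, 0, 0, 0, 0], [-0.34, 0.95, 0, 0, 0, 0], [-0.34, 0.95, 0, 0, 0, 0], [-0.34, 0.95, 0, 0, 0, 0], [-0.34, 0.95, 0, 0, 0, 0], [-0.34, 0.95, 0, 0, 0, 0], [-0.2, 0.95, 0, 0, 0, 0], [0, 0.2, 0, 0, 0, 0], [0, 0, 0, 0, 0, 0], [0, 0, 0, 0, 0, 0]],
  ],
)

```text
clock: 22.5
position: [0.4451, -0.332, 0.2244]
ee_rot: [1.0, -0.002, -0.003, 0.001]
ft_force: [1.5, 0.6, 0.5]
grip_width: 0.499
grasp_force: 0.0
```

```bash
python3 - <<'E'
from h import *
go(.445,-.33,.0165);P=camera_params("wrist")
im=camera("wrist")
b=camera("scene")[175:290,300:450,::-1];B=cv2.resize(b,None,fx=300/115*.7,fy=300/115*.7);B=cv2.copyMakeBorder(B,0,300-len(B),0,0,0)
cv2.imwrite("pics/m8.png",np.hstack([im[:300,:,::-1],B]))
for n,X in dict(r0=[.625,-.234,.072],s1=[.445,-.33,.072]).items(): print(n,proj(P,X))
E
```

```text
[ 0.4451 -0.332   0.2244] yaw [  0.2  -0.3 179.9] units [ 0.03 -0.06  5.2 ] grip 0.499
r0 [145.5 -30.1]
s1 [254.5 167.6]
```

View pics/m8.png

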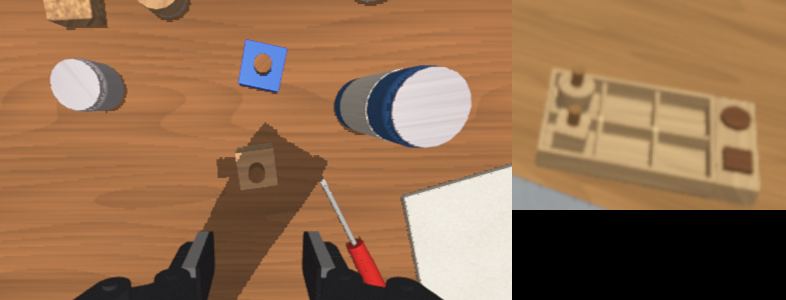

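s0 stands in its cell. The s1 spigot is at (257,173), so x ≈ 0.439, y ≈ -0.333.

Request:
carry_out(
  commands=[
    [[-0.15, 0, 0.6, 0, 0, 0], [0, 0, 0.9, 0, 0, 0], [0, 0, 0.9, 0, 0, 0], [0, 0, 0.9, 0, 0, 0], [0, 0, 0.9, 0, 0, 0], [0, 0, 0.7, 0, 0, 0], [0, 0, 0.3, 0, 0, 0], [0, 0, 0, 0, 0, 0], [0, 0, 0, 0, 0, 0]],
  ],
)

```text
clock: 23.35
position: [0.4389, -0.3325, 0.0179]
ee_rot: [1.0, -0.0, -0.002, 0.002]
ft_force: [0.8, 0.1, 0.5]
grip_width: 0.503
grasp_force: 0.0
```

Request:
carry_out(
  commands=[
    [[0, 0, 0, 0, 0, 0], [0, 0, 0, 0, 0, 0], [0, 0, 0, 0, 0, 0], [0, 0, 0, 0, 0, 0], [0, 0, 0, 0, 0, 0]],
  ],
  hand=1,
  force=50,
)

```text
clock: 23.77
position: [0.4393, -0.3336, 0.0188]
ee_rot: [1.0, -0.0, -0.001, 0.003]
ft_force: [-0.6, 1.6, 8.0]
grip_width: 0.191
grasp_force: 49.0
```

Request:
carry_out(
  commands=[
    [[0, 0, -0.6, 0, 0, 0], [0, 0, -0.9, 0, 0, 0], [0, 0, -0.9, 0, 0, 0], [0, 0, -0.9, 0, 0, 0], [0, 0, -0.9, 0, 0, 0], [0.1, -0.5, -0.8, 0, 0, 0], [0.3, -1, 0, 0, 0, 0], [0.3, -1, 0, 0, 0, 0], [0.3, -1, 0, 0, 0, 0], [0.3, -1, 0, 0, 0, 0], [0.3, -1, 0, 0, 0, 0], [0.3, -1, 0, 0, 0, 0], [0.3, -1, 0, 0, 0, 0], [0.3, -1, 0, 0, 0, 0], [0.3, -1, 0, 0, 0, 0], [0.3, -1, 0, 0, 0, 0], [0.3, -1, 0, 0, 0, 0], [0.3, -1, 0, 0, 0, 0], [0.3, -1, 0, 0, 0, 0], [0.3, -1, 0, 0, 0, 0]],
  ],
)

```text
clock: 25.43
position: [0.6117, 0.2478, 0.2146]
ee_rot: [1.0, -0.001, -0.002, 0.002]
ft_force: [0.5, -0.1, -0.5]
grip_width: 0.187
grasp_force: 49.1
```

Request:
carry_out(
  commands=[
    [[0, -0.5, 0, 0, 0, 0], [0, 0, 0.8, 0, 0, 0], [0, 0, 0.9, 0, 0, 0], [0, 0, 0.8, 0, 0, 0], [0, 0, 0, 0, 0, 0], [0, 0, 0, 0, 0, 0]],
  ],
)

```text
clock: 25.93
position: [0.6101, 0.2651, 0.1134]
ee_rot: [1.0, -0.001, -0.004, 0.002]
ft_force: [0.5, -0.2, 0.1]
grip_width: 0.19
grasp_force: 49.1
```

```bash
python3 -c "
from h import *
go(.614,.268,.029)"
```

```text
[0.6101 0.2651 0.1134] yaw [ 1.000e-01 -4.000e-01  1.797e+02] units [ 0.11 -0.08  2.11] grip 0.19
```

Request:
carry_out(
  commands=[
    [[0.1, -0.08, 0, 0, 0, 0], [0, 0, 0.5, 0, 0, 0], [0, 0, 0.6, 0, 0, 0], [0, 0, 0.5, 0, 0, 0], [0, 0, 0.3, 0, 0, 0], [0, 0, 0.15, 0, 0, 0], [0, 0, 0.08, 0, 0, 0], [0, 0, 0, 0, 0, 0], [0, 0, 0, 0, 0, 0]],
  ],
)

```text
clock: 26.68
position: [0.6153, 0.2693, 0.0303]
ee_rot: [1.0, -0.001, -0.002, 0.001]
ft_force: [0.4, -0.1, -2.3]
grip_width: 0.191
grasp_force: 49.3
```

Request:
carry_out(
  commands=[
    [[0, 0, 0.06, 0, 0, 0], [0, 0, 0.06, 0, 0, 0], [0, 0, 0.04, 0, 0, 0], [0, 0, 0, 0, 0, 0], [0, 0, 0, 0, 0, 0]],
  ],
)

```text
clock: 27.1
position: [0.6152, 0.2699, 0.0248]
ee_rot: [1.0, -0.0, -0.001, 0.001]
ft_force: [-3.7, 0.4, 12.2]
grip_width: 0.186
grasp_force: 50.2
```

Request:
carry_out(
  commands=[
    [[0, 0, -0.03, 0, 0, 0], [0, 0, 0, 0, 0, 0], [0, 0, 0, 0, 0, 0], [0, 0, -0.5, 0, 0, 0], [0, 0, -0.9, 0, 0, 0], [0, 0, -0.9, 0, 0, 0], [0, 0, -0.9, 0, 0, 0], [0, 0, -0.9, 0, 0, 0], [0, 0.5, -0.9, 0, 0, 0], [0, 1, 0, 0, 0, 0], [0, 1, 0, 0, 0, 0], [0, 1, 0, 0, 0, 0], [0, 1, 0, 0, 0, 0], [0, 1, 0, 0, 0, 0], [0, 1, 0, 0, 0, 0], [0, 1, 0, 0, 0, 0], [0, 1, 0, 0, 0, 0], [0, 1, 0, 0, 0, 0], [0, 1, 0, 0, 0, 0], [0, 1, 0, 0, 0, 0]],
  ],
  hand=0,
)

```text
clock: 28.77
position: [0.6145, -0.1926, 0.2252]
ee_rot: [1.0, -0.001, -0.003, 0.002]
ft_force: [1.4, 0.8, -0.1]
grip_width: 0.506
grasp_force: 0.0
```

Request:
carry_out(
  commands=[
    [[0, 0.8, 0, 0, 0, 0], [0, 0.3, 0, 0, 0, 0], [0, 0, 0, 0, 0, 0], [0, 0, 0, 0, 0, 0]],
  ],
)

```text
clock: 29.1
position: [0.6149, -0.2344, 0.225]
ee_rot: [1.0, -0.001, -0.003, 0.001]
ft_force: [0.8, 1.1, 0.2]
grip_width: 0.497
grasp_force: 0.0
```

```bash
python3 - <<'E'
from h import *
go(.625,-.234,.0165);P=camera_params("wrist")
im=camera("wrist")
b=camera("scene")[150:310,230:450,::-1];B=cv2.resize(b,None,fx=1.3,fy=1.3);B=cv2.copyMakeBorder(B,0,300-len(B),0,0,0)
cv2.imwrite("pics/m9.png",np.hstack([im[:300,:,::-1],B]))
print("r0",proj(P,[.625,-.234,.072]),"lever blk",proj(P,[.689,-.01,.025]))
E
```

```text
[ 0.6149 -0.2344  0.225 ] yaw [ 1.000e-01 -3.000e-01  1.798e+02] units [ 0.28 -0.02  5.21] grip 0.497
r0 [256.1 157.9] lever blk [57.2 94.5]
```

View pics/m9.png

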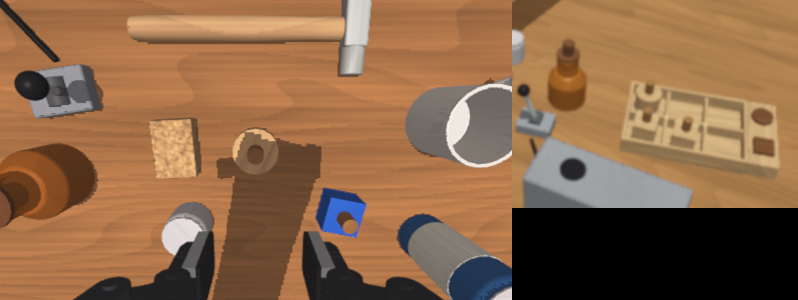

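s1 is standing in the middle square cell. The r0 spigot is at (256,156), as predicted. The lever ball is at (31,85), on its block at (65,90).

Request:
carry_out(
  commands=[
    [[0.3, 0, 0.6, 0, 0, 0], [0, 0, 0.9, 0, 0, 0], [0, 0, 0.9, 0, 0, 0], [0, 0, 0.9, 0, 0, 0], [0, 0, 0.9, 0, 0, 0], [0, 0, 0.7, 0, 0, 0], [0, 0, 0.3, 0, 0, 0], [0, 0, 0, 0, 0, 0], [0, 0, 0, 0, 0, 0]],
  ],
)

```text
clock: 29.95
position: [0.6266, -0.2343, 0.0184]
ee_rot: [1.0, 0.0, -0.002, 0.002]
ft_force: [0.6, 0.1, 0.6]
grip_width: 0.506
grasp_force: 0.0
```

Request:
carry_out(
  commands=[
    [[0, 0, 0, 0, 0, 0], [0, 0, 0, 0, 0, 0], [0, 0, 0, 0, 0, 0], [0, 0, 0, 0, 0, 0], [0, 0, 0, 0, 0, 0]],
  ],
  hand=1,
  force=50,
)

```text
clock: 30.37
position: [0.6273, -0.2355, 0.0195]
ee_rot: [1.0, -0.0, -0.001, 0.002]
ft_force: [-0.2, 1.2, 7.0]
grip_width: 0.188
grasp_force: 49.3
```

Request:
carry_out(
  commands=[
    [[0, 0, -0.6, 0, 0, 0], [0, 0, -0.9, 0, 0, 0], [0, 0, -0.9, 0, 0, 0], [0, 0, -0.9, 0, 0, 0], [0, 0, -0.9, 0, 0, 0], [-0.1, -0.5, -0.8, 0, 0, 0], [-0.2, -1, 0, 0, 0, 0], [-0.2, -1, 0, 0, 0, 0], [-0.2, -1, 0, 0, 0, 0], [-0.2, -1, 0, 0, 0, 0], [-0.2, -1, 0, 0, 0, 0], [-0.2, -1, 0, 0, 0, 0], [-0.2, -1, 0, 0, 0, 0], [-0.2, -1, 0, 0, 0, 0], [-0.2, -1, 0, 0, 0, 0], [-0.2, -1, 0, 0, 0, 0], [-0.2, -1, 0, 0, 0, 0], [0, -0.7, 0, 0, 0, 0], [0, 0, 0, 0, 0, 0], [0, 0, 0, 0, 0, 0]],
  ],
)

```text
clock: 32.03
position: [0.5346, 0.2555, 0.2164]
ee_rot: [1.0, 0.001, -0.003, 0.002]
ft_force: [0.4, -0.2, -1.1]
grip_width: 0.186
grasp_force: 48.9
```

```bash
python3 -c "
from h import *
go(.538,.254,.03)"
```

```text
[0.5346 0.2555 0.2164] yaw [ -0.2  -0.3 179.8] units [0.11 0.02 4.66] grip 0.186
```

Request:
carry_out(
  commands=[
    [[0.08, 0.03, 0.5, 0, 0, 0], [0, 0, 0.8, 0, 0, 0], [0, 0, 0.9, 0, 0, 0], [0, 0, 0.9, 0, 0, 0], [0, 0, 0.7, 0, 0, 0], [0, 0, 0.5, 0, 0, 0], [0, 0, 0.25, 0, 0, 0], [0, 0, 0.1, 0, 0, 0], [0, 0, 0, 0, 0, 0], [0, 0, 0, 0, 0, 0]],
  ],
)

```text
clock: 32.87
position: [0.5386, 0.2516, 0.0315]
ee_rot: [1.0, -0.001, -0.002, 0.001]
ft_force: [-1.0, 1.0, 0.3]
grip_width: 0.187
grasp_force: 48.9
```

Request:
carry_out(
  commands=[
    [[0, 0, 0.06, 0, 0, 0], [0, 0, 0.05, 0, 0, 0], [0, 0, 0.03, 0, 0, 0], [0, 0, 0, 0, 0, 0], [0, 0, 0, 0, 0, 0]],
  ],
)

```text
clock: 33.28
position: [0.5382, 0.2521, 0.0254]
ee_rot: [1.0, -0.0, -0.002, 0.001]
ft_force: [-0.1, 2.0, 6.0]
grip_width: 0.189
grasp_force: 49.3
```

Request:
carry_out(
  commands=[
    [[0, 0, -0.03, 0, 0, 0], [0, 0, 0, 0, 0, 0], [0, 0, 0, 0, 0, 0], [0, 0, -0.5, 0, 0, 0], [0, 0, -0.9, 0, 0, 0], [0, 0, -0.9, 0, 0, 0], [0, 0, -0.9, 0, 0, 0], [0, 0, -0.9, 0, 0, 0], [0.2, 0.5, -0.9, 0, 0, 0], [0.35, 1, 0, 0, 0, 0], [0.35, 1, 0, 0, 0, 0], [0.35, 1, 0, 0, 0, 0], [0.35, 1, 0, 0, 0, 0], [0.35, 1, 0, 0, 0, 0], [0.35, 1, 0, 0, 0, 0], [0.35, 1, 0, 0, 0, 0], [0.35, 1, 0, 0, 0, 0], [0, 0.8, 0, 0, 0, 0], [0, 0, 0, 0, 0, 0]],
  ],
  hand=0,
)

```text
clock: 34.87
position: [0.6555, -0.1242, 0.2248]
ee_rot: [1.0, -0.006, -0.004, 0.004]
ft_force: [0.3, -0.7, 0.3]
grip_width: 0.505
grasp_force: 0.0
```

Request:
carry_out(
  commands=[
    [[0, 0, 0, 0, 0, 0], [0, 0, 0, 0, 0, 0], [0, 0, 0, 0, 0, 0], [0, 0, 0, 0, 0, 0]],
  ],
  hand=1,
)

```text
clock: 35.2
position: [0.6564, -0.1124, 0.2262]
ee_rot: [1.0, 0.001, -0.003, 0.002]
ft_force: [-0.2, -0.6, 0.0]
grip_width: 0.001
grasp_force: 0.0
```

```bash
python3 - <<'E'
from h import *
go(.70,-.09,.05);P=camera_params("wrist")
im=camera("wrist");T=camera_params("top");t=camera("top")
g=t[125:165,235:275].max(2)<45;n,l,s,c=cv2.connectedComponentsWithStats(g.astype(np.uint8))
for i in range(1,n):
    if s[i,4]>8: print("top dark",s[i],ray(T,*(c[i]+[235,125]),.092))
g=im[:330].max(2)<45;n,l,s,c=cv2.connectedComponentsWithStats(g.astype(np.uint8))
for i in range(1,n):
    if s[i,4]>60: print("wr dark",s[i],c[i].round(1),ray(P,*c[i],.092))
b=camera("scene")[200:285,310:450,::-1];B=cv2.resize(b,None,fx=2,fy=2);B=cv2.copyMakeBorder(B,0,300-len(B),0,0,0)
cv2.imwrite("pics/m10.png",np.hstack([im[:300,:,::-1],B]))
E
```

```text
[ 0.6564 -0.1124  0.2262] yaw [-1.000e-01 -3.000e-01  1.798e+02] units [ 1.11 -0.57  4.4 ] grip 0.001
top dark [ 0  1 13 15 27] [0.7301 0.0177 0.092 ]
top dark [31  6  9 12 42] [ 0.7097 -0.0803  0.092 ]
top dark [18 14  7  8 42] [ 0.6979 -0.031   0.092 ]
wr dark [105  28  62  70 255] [131.7  59.8] [7.594e-01 2.000e-04 9.200e-02]
wr dark [159 118  27  27 507] [171.9 131.3] [ 0.6957 -0.0314  0.092 ]
wr dark [   65   231   388    99 15989] [258.4 301.5] [ 0.5064 -0.1147  0.092 ]
```

View pics/m10.png

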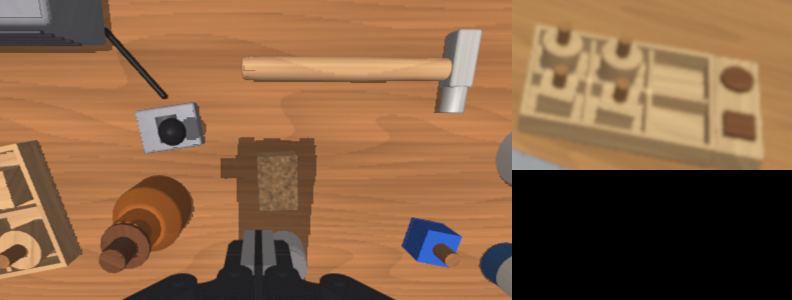

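All four feet stand in their proper rows. The lever ball is at pixel (172,131), i.e. (0.6965, -0.031, 0.092), and agrees with the top view. I'll come down on its -y side with the fingers shut.

Request:
carry_out(
  commands=[
    [[0.65, -0.2, 0, 0, 0, 0], [0.64, -0.2, 0, 0, 0, 0], [0, 0, 0.8, 0, 0, 0], [0, 0, 0.9, 0, 0, 0], [0, 0, 0.9, 0, 0, 0], [0, 0, 0.9, 0, 0, 0], [0, 0, 0.9, 0, 0, 0], [0, 0, 0.45, 0, 0, 0], [0, 0, 0, 0, 0, 0], [0, 0, 0, 0, 0, 0]],
  ],
)

```text
clock: 36.18
position: [0.7065, -0.0986, 0.0314]
ee_rot: [1.0, -0.0, -0.003, 0.002]
ft_force: [-0.1, -0.6, 0.4]
grip_width: 0.0
grasp_force: 0.0
```

Request:
carry_out(
  commands=[
    [[-0.07, -0.4, 0, 0, 0, 0], [-0.07, -0.4, 0, 0, 0, 0], [-0.05, -0.3, 0, 0, 0, 0], [-0.05, -0.3, 0, 0, 0, 0], [-0.05, -0.25, 0, 0, 0, 0], [-0.04, -0.25, 0, 0, 0, 0], [-0.04, -0.25, 0, 0, 0, 0], [-0.04, -0.25, 0, 0, 0, 0], [0, 0, 0, 0, 0, 0]],
  ],
)

```text
clock: 36.93
position: [0.6908, 0.0015, 0.033]
ee_rot: [1.0, 0.002, -0.002, 0.001]
ft_force: [-0.2, -0.3, -0.6]
grip_width: -0.001
grasp_force: 0.0
```

Request:
carry_out(
  commands=[
    [[-0.03, -0.15, 0, 0, 0, 0], [-0.03, -0.15, 0, 0, 0, 0], [-0.02, -0.1, 0, 0, 0, 0], [0, 0, 0, 0, 0, 0], [0, 0, 0, 0, 0, 0]],
  ],
)

```text
clock: 37.35
position: [0.6899, 0.0024, 0.0324]
ee_rot: [1.0, -0.005, -0.0, 0.007]
ft_force: [8.2, -23.0, 0.6]
grip_width: -0.002
grasp_force: 10.2
```

```bash
python3 - <<'E'
from h import *
T=camera_params("scene");t=camera("scene")
# ball at lever angle a: candidates projected
h=np.array([.6895,.0065,.022]);d=np.array([-.18,.98,0])
for a in(0,.2,.5,.8,1.0):
    th=a-.5; print(a,proj(T,h+.08*(np.sin(th)*d+[0,0,np.cos(th)])))
g=t[190:260,225:300].max(2)<50;n,l,s,c=cv2.connectedComponentsWithStats(g.astype(np.uint8))
for i in range(1,n):
    if s[i,4]>10: print(s[i],c[i]+[225,190])
E
```

```text
0 [239.  220.9]
0.2 [244.6 220.3]
0.5 [253.8 221.1]
0.8 [263.1 223.9]
1.0 [268.9 226.8]
[   5    0   43   41 1010] [253.18217822 206.51287129]
```

A firm stop at 23 N. I'll back off and measure the ball.

Request:
carry_out(
  commands=[
    [[0.05, 0.5, 0, 0, 0, 0], [0, 1, 0, 0, 0, 0], [0, 0.8, -0.5, 0, 0, 0], [0, 0, -1, 0, 0, 0], [0, 0, -1, 0, 0, 0], [0, 0, -1, 0, 0, 0], [0, 0, -1, 0, 0, 0], [-0.5, 1, 0, 0, 0, 0], [-0.8, 1, 0, 0, 0, 0], [-0.5, 0.5, 0, 0, 0, 0], [0, 0, 0, 0, 0, 0], [0, 0, 0, 0, 0, 0]],
  ],
)

```text
clock: 38.4
position: [0.6244, -0.1702, 0.2127]
ee_rot: [1.0, -0.002, -0.003, 0.002]
ft_force: [0.4, 0.4, 0.0]
grip_width: -0.001
grasp_force: 0.0
```

```bash
python3 - <<'E'
from h import *
h=np.array([.6895,.0065,.022]);d=np.array([-.18,.98,0])
for n,(x0,y0,x1,y1) in dict(scene=(225,195,300,255),wrist=(0,0,330,215),top=(225,125,275,165)).items():
    P=camera_params(n);t=camera(n)[y0:y1,x0:x1]
    print(n,[(a,proj(P,h+.08*(np.sin(a-.5)*d+[0,0,np.cos(a-.5)])).tolist()) for a in(0,.5,.8,1.)])
    g=t.max(2)<50;k,l,s,c=cv2.connectedComponentsWithStats(g.astype(np.uint8))
    for i in range(1,k):
        if s[i,4]>10: print(s[i],(c[i]+[x0,y0]).round(1),ray(P,*(c[i]+[x0,y0]),.092))
print(get_obs()["position"])
E
```

```text
scene [(0, [239.0, 220.9]), (0.5, [253.8, 221.1]), (0.8, [263.1, 223.9]), (1.0, [268.9, 226.8])]
[34 28  8  8 51] [262.5 226.4] [0.6878 0.0294 0.092 ]
wrist [(0, [101.9, 97.0]), (0.5, [54.2, 105.3]), (0.8, [31.2, 110.3]), (1.0, [20.4, 113.1])]
[ 42   0  70  70 467] [74.9 31.3] [ 0.7496 -0.0156  0.092 ]
[ 4  8 11  3 16] [9.9 9.6] [0.766  0.0355 0.092 ]
[ 20  95  34  27 677] [ 36.4 108.2] [0.6869 0.029  0.092 ]
top [(0, [256.2, 142.8]), (0.5, [244.8, 144.5]), (0.8, [237.7, 146.2]), (1.0, [233.4, 147.5])]
[ 8  0 15 16 32] [240.4 132.4] [0.7326 0.02   0.092 ]
[10 17  7  8 40] [237.7 146. ] [0.6874 0.03   0.092 ]
[ 0.62600639 -0.16652596  0.21222006]
```

The ball moved from y=-0.031 to 0.029, x=0.687. With the block centre at y≈-0.010 that is the full-over position (expected 0.028). One last check that the crate is unchanged and the bottle is standing, then hand in.

```bash
python3 - <<'E'
from h import *
t=camera("scene")[:,:,::-1]
old=cv2.imread("pics/m10.png")[:170,512:];new=cv2.resize(t[200:285,310:450],None,fx=2,fy=2)
print("crate diff",cv2.absdiff(old,new).mean(),cv2.absdiff(old,new).max())
o=cv2.resize(cv2.imread("pics/m9.png")[:208,512:],(220,160));n=t[150:310,230:450]
d=cv2.absdiff(o,n).max(2);b=d[20:85,30:90];print("bottle diff",b.mean(),(b>60).sum())
E
```

```text
crate diff 0.6886064425770309 3
bottle diff 2.2515384615384617 47
```

```bash
python3 -c "
from workcell import *
print(hand_in())"
```

```text
the job is handed in; nothing more can be done
None
```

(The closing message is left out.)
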